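Potted succulents back into their saucers

ROBOT

A 7-joint arm with a two-finger parallel gripper is mounted at the origin on the work surface. World frame = base frame: x ahead of the robot, y to its left, z up, the work surface at z = 0. Lengths are in m, angles in rad, forces in N, time in s.
With the tool pointing down it reaches from about 0.425 to 0.825 m from the base axis. Payload 3.6 kg.
Tool frame: the origin (TCP) lies midway between the tips of the shut fingers; the grasp point (between the pads) lies 19 mm behind it; z points along the fingers, y is the line along which they close (so a half turn about z gives the same grasp; the last joint's range is limited). The gripper opens to 85 mm and grips with 20 to 120 N. Pads are 22 mm wide; open, the fingers measure 114 mm over their backs; the gripper's body (76 mm by 85 mm) begins 54 mm behind the grasp point. The pads swing forward as they close: fully open they stand 13 mm farther back than shut.
Start: joints at [-1.347, 0.615, -0.013, 1.423, 0.008, 1.103, -0.04], TCP at [0.161, 0.63, 0.231] pointing down, gripper open.
Joint ranges: [-3.12, 3.12], [-0.3, 2.06], [-1.34, 1.32], [0.26, 2.42], [-1.36, 4.5], [0.01, 1.98], [-2.84, 2.84]. Speed limits (rad/s): [2.79, 2.79, 3.14, 3.14, 3.14, 3.14, 3.14].

INTERFACE

Orientations are given as a rotation vector (axis times angle).
In Python, from rig import sensors, get_image, job_done gives the robot as it stands. The module is installed in compiled form; this text tells all that it offers.
- The arm moves only by the tool drive_tool, never from a script. Its argument "commands" is a list of rows, each a list of 3 entries, a list of its own where there are three numbers: the closure, from 0 (fully open) to 1 (shut), then the shift along the tool's x, y, z in mm, then the turn about the tool's z in rad. A call has 1 to 10 rows; each row is the pose to reach, as a shift and turn from the pose commanded when the call began, along the tool's axes at that moment; what a row does not reach only later rows make up. A row lasts 1/10 s, in which the tool goes at most 50 mm and 8.59 degrees, less where a joint would pass 70% of its speed; a pose out of reach is approached as far as the arm can. A call with a gripper value outside its range is refused whole. The fingers move at their own pace and stop on an object; the grip force is fixed at half the most. Time passes only in rows, so rows that repeat a pose let the fingers close. It gives the time, the measured TCP pose, the force, the opening and the grip force at its end, in the units of the state.
- sensors.read_state(): the state, without advancing time (a new reading comes with each control period).
- get_image(name): name is "scene" or "top" or "wrist"; returns a dict with "img" (420x560x3 uint8, red, green, blue), "depth" (420x560 float32, m along the optical axis (not along the pixel's ray), 0 where there is no reading), "fx", "fy", "cx", "cy" (pixels), "k1" (the pictures are not rectified: a ray, as slopes to the right and down, at radius r is drawn at 1 + k1 r^2 times it, then the intrinsics apply), "R" (3x3) and "t" (3): a world point X has camera coordinates R X + t. Camera axes: x right, y down, z forward; pixel columns grow to the right and rows downward; lengths in m; the calibration is good to about 2 mm. A picture is of the moment at which its call begins.
- job_done(): hands the job in; it is judged then, once.
The state is a dict: "time_s": time; "joints": joint angles; "joint_velocities": joint speeds; "tau": joint torques, N m; "eef_pos": TCP position; "tool_rot": TCP orientation; "contact_force": force on the tool from outside, world axes, zero at the start; "torque": the same for the moment, N m; "gripper_width": opening from 0.0 (shut) to 1.0 (fully open); "finger_force": force on a finger pad.
Only numpy, scipy, OpenCV 4.12 (cv2) and the standard library are available. Lean on these libraries where they do the work, as an engineer would, in place of code of your own. Each camera call takes 0.05 s, during which the arm holds its last target. There are 200 camera calls.

TASK

The four little potted succulents have been watered and their saucers washed. Stand each pot in the saucer that matches it in shape and size, upright and flat on the saucer's floor, the square and the long pot with their sides parallel to the saucer's. Set them down gently without dropping or tipping any, and leave the saucers, the mug and the mister where they stand on the desk.

Things in the scene. Friction and masses are not known exactly. Their poses are not given: they have to be found in the camera images.
- pot_round_large: The larger round pot: white glazed cylinder, 66 mm diameter, 56 mm high, about 0.34 kg, with a leafy green rosette succulent that rises 24 mm above the rim. Its wall is straight and bare from foot to rim on every side, so it can be taken anywhere between; what grows in it stays inside the outline of the rim. Upright. Origin: centre of its underside, z up. Yaw has no meaning.
- pot_round_small: The smaller round pot: white glazed cylinder, 46 mm diameter, 50 mm high, about 0.15 kg, with a ball cactus that rises 26 mm above the rim. Its wall is straight and bare from foot to rim on every side, so it can be taken anywhere between; what grows in it stays inside the outline of the rim. Upright. Origin: centre of its underside, z up. Yaw has no meaning.
- pot_square: The square pot: white glazed, 56 x 56 mm, 54 mm high, about 0.30 kg, with a spiky green plant that rises 23 mm above the rim. Its wall is straight and bare from foot to rim on every side, so it can be taken anywhere between; what grows in it stays inside the outline of the rim. Upright. Origin: centre of its underside, z up. x and y are square to its sides.
- pot_long: The long pot: white glazed trough, 100 mm (x) by 50 mm (y), 50 mm high, about 0.38 kg, with three little cacti and succulents in a row, up to 22 mm above the rim. Its wall is straight and bare from foot to rim on every side, so it can be taken anywhere between; what grows in it stays inside the outline of the rim. Upright. Origin: centre of its underside, z up. x runs along its length.
- saucer_round_large: The larger round saucer: white glazed, 98 mm across the rim, flat floor about 82 mm across inside. Loose, lies flat on the desk: floor 5 mm thick, rim 11 mm high all round (a gripper must stay above that rim while it sets a pot down). Origin: centre of its underside, z up. Yaw has no meaning.
- saucer_round_small: The smaller round saucer: white glazed, 76 mm across the rim, flat floor about 60 mm across inside. Loose, lies flat on the desk: floor 5 mm thick, rim 11 mm high all round (a gripper must stay above that rim while it sets a pot down). Origin: centre of its underside, z up. Yaw has no meaning.
- saucer_square: The square saucer: white glazed, 86 x 86 mm outside, flat floor 76 x 76 mm inside. Loose, lies flat on the desk: floor 5 mm thick, rim 11 mm high all round (a gripper must stay above that rim while it sets a pot down). Origin: centre of its underside, z up. x and y are square to its sides.
- saucer_long: The long saucer: white glazed, 130 mm (x) by 80 mm (y) outside, flat floor 120 x 70 mm inside. Loose, lies flat on the desk: floor 5 mm thick, rim 11 mm high all round (a gripper must stay above that rim while it sets a pot down). Origin: centre of its underside, z up. x runs along its length.
- mug: Bystander: a blue mug, 74 mm diameter, 85 mm high, handle on its +y side reaching about 65 mm from the axis. Origin: centre of its underside, z up.
- mister: Bystander: an amber glass plant mister with a black spray head, 60 mm diameter, 111 mm high. Origin: centre of its underside, z up.
Not all that is in view belongs to the job. Leave any purple look-alike of the pot_round_large alone.

How it is judged:
At the end, for the whole second after the job is handed in: Each pot still, in its matching saucer: centres within 12 mm, 2 to 8 mm above the saucer's underside, tilt under 0.06 rad, square and long pot within 0.26 rad of parallel; saucers on the desk (under 6 mm); saucers, mug and mister within 30 mm of their start, mug and mister upright (0.1 rad) (horizontal distance between pot_round_large and saucer_round_large below 0.012 m and z of pot_round_large in the frame of saucer_round_large between 0.002 and 0.008 m and angle between each of pot_round_large, pot_round_small, pot_square, pot_long's own z axis and vertical below 0.06 rad and linear speed of each of pot_round_large, pot_round_small, pot_square, pot_long below 0.02 m/s and distance of each of saucer_round_large, saucer_round_small, saucer_square, saucer_long, mug, mister from where it was at the start of the episode below 0.03 m and height (world z) of each of saucer_round_large, saucer_round_small, saucer_square, saucer_long below 0.006 m and horizontal distance between pot_round_small and saucer_round_small below 0.012 m and z of pot_round_small in the frame of saucer_round_small between 0.002 and 0.008 m and horizontal distance between pot_square and saucer_square below 0.012 m and z of pot_square in the frame of saucer_square between 0.002 and 0.008 m and horizontal distance between pot_long and saucer_long below 0.012 m and z of pot_long in the frame of saucer_long between 0.002 and 0.008 m and (angle between the x axis of pot_square and the x axis of saucer_square, either way round below 0.26 rad or angle between the x axis of pot_square and the y axis of saucer_square, either way round below 0.26 rad) and angle between the x axis of pot_long and the x axis of saucer_long, either way round below 0.26 rad and angle between each of mug, mister's own z axis and vertical below 0.1 rad); the robot touches nothing.
It fails at once if a pot is tipped by more than 35 degrees (angle between any of pot_round_large, pot_round_small, pot_square, pot_long's own z axis and vertical above 0.61 rad).
It fails at once if a pot is slammed or pressed hard into its saucer (over 100 N between them) (contact force between pot_round_large and saucer_round_large above 100 N or contact force between pot_round_small and saucer_round_small above 100 N or contact force between pot_square and saucer_square above 100 N or contact force between pot_long and saucer_long above 100 N).
It fails at once if a pot is dropped (falls faster than 0.7 m/s out of the fingers, which is a drop of 25 mm) ((contact force between pot_round_large and the fingers below 0.05 N and linear speed of pot_round_large above 0.7 m/s) or (contact force between pot_round_small and the fingers below 0.05 N and linear speed of pot_round_small above 0.7 m/s) or (contact force between pot_square and the fingers below 0.05 N and linear speed of pot_square above 0.7 m/s) or (contact force between pot_long and the fingers below 0.05 N and linear speed of pot_long above 0.7 m/s)).
It also fails if it takes over 120 s, if anything falls off the work surface, if the arm or the gripper's body presses on something with over 40 N, if the wrist force passes 120 N, or if a joint passes its speed limit or range.

## Working session

There is one attempt and no reset: what is moved stays moved. The work goes in short steps, Python scripts to look and compute and a tool call to move; the robot and the scene stay as the last step left them, time stands still between calls to the robot, and variables do not carry over. Pictures are saved under pics/ and viewed, at most 14 in all, crops included, and the job is handed in when it is done.

Besides the shell and the picture viewer there is one more tool, called after "Call:" as name(argument=value, ...), one argument or row to a line, values as JSON. drive_tool: Moves the arm, as the interface text tells. Its arguments: {"type":"object","properties":{"commands":{"type":"array","items":{"type":"array"}}},"required":["commands"]}

```bash
mkdir -p pics; python3 - <<'E'
from rig import sensors,get_image
import cv2,numpy as np
s=sensors.read_state();print({k:np.round(v,3).tolist() for k,v in s.items()})
for n in("scene","top"):
    d=get_image(n);cv2.imwrite(f"pics/{n}0.png",d["img"][:,:,::-1]);np.savez(f"{n}0.npz",**d)
    print(n,d["fx"],d["cx"],d["cy"],d["k1"],np.round(d["R"],3).tolist(),d["t"])
E
```

```text
{'time_s': 0.0, 'joints': [-1.347, 0.616, -0.013, 1.425, 0.008, 1.103, -0.04], 'joint_velocities': [-0.002, -0.001, 0.0, 0.0, -0.0, 0.001, 0.0], 'tau': [-0.0, -46.921, 0.259, -17.103, 0.01, 0.01, -0.0], 'eef_pos': [0.16, 0.629, 0.23], 'tool_rot': [-0.391, -3.117, 0.004], 'contact_force': [-0.39, 0.037, -0.293], 'torque': [0.016, -0.025, -0.03], 'finger_force': 0.0, 'gripper_width': 1.0}
scene 422.33153411263703 287.8331837052709 212.9581157868427 0.003225826603424332 [[0.762, 0.648, -0.002], [0.454, -0.535, -0.713], [-0.463, 0.542, -0.702]] [-0.38080527 -0.20546141  1.32810132]
top 433.51920190921464 286.9591040343233 217.17969703581764 -0.06412299378314608 [[0.007, -1.0, -0.009], [-0.998, -0.006, -0.058], [0.058, 0.009, -0.998]] [0.00272917 0.50975713 1.32809363]
```

View pics/top0.png

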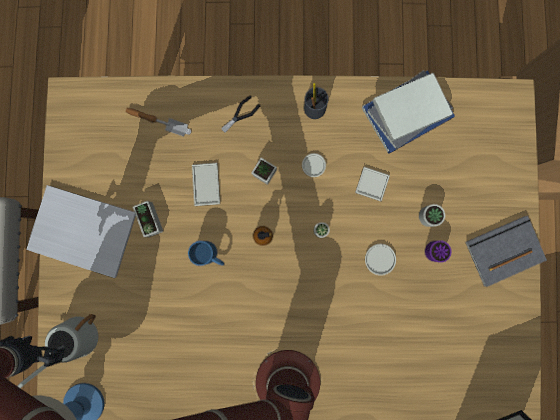

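View pics/scene0.png

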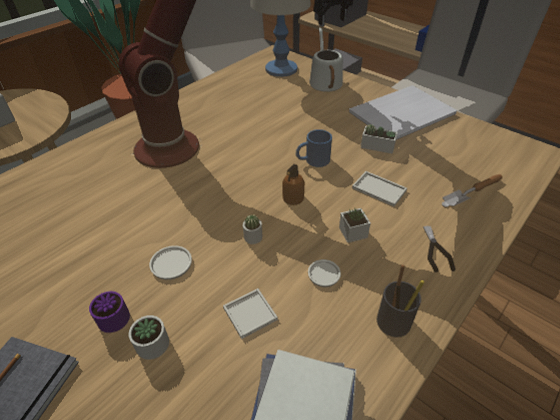

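The top view shows, in pixels: long pot (146,218), long saucer (206,184), square pot (264,170), small saucer (314,165), square saucer (373,183), large pot (433,215), small pot (322,230) and large saucer (381,259). The mug is at (203,253), the mister at (262,236) and the purple decoy at (438,251). The scene view agrees and all pots are upright.

```bash
cat > h.py <<'E'
import numpy as np,cv2
def rays(d,uv):
    uv=np.asarray(uv,float).reshape(-1,2); k=float(d["k1"])
    p=np.c_[(uv[:,0]-d["cx"])/d["fx"],(uv[:,1]-d["cy"])/d["fy"]]; q=p.copy()
    for _ in range(8): q=p/(1+k*(q**2).sum(1,keepdims=True))
    return np.c_[q,np.ones(len(q))]
def onplane(d,uv,z):
    R,t=d["R"],d["t"];c=-R.T@t;w=rays(d,uv)@R
    return c+w*((z-c[2])/w[:,2])[:,None]
def cloud(d):
    h,w=d["depth"].shape;u,v=np.meshgrid(np.arange(w),np.arange(h))
    r=rays(d,np.c_[u.ravel(),v.ravel()])*d["depth"].reshape(-1,1)
    X=(r-d["t"])@d["R"]; X[d["depth"].ravel()==0]=np.nan
    return X.reshape(h,w,3)
def proj(d,X):
    c=np.asarray(X)@d["R"].T+d["t"];q=c[...,:2]/c[...,2:];q=q*(1+d["k1"]*(q**2).sum(-1,keepdims=True))
    return q*[d["fx"],d["fy"]]+[d["cx"],d["cy"]]
E
python3 - <<'E'
from h import *
T=np.load("top0.npz");S=np.load("scene0.npz")
C=cloud(T);Cs=cloud(S)
print("table z",np.nanmedian(C[150:260,100:440,2]),np.nanstd(C[200:220,270:300,2]))
hsv=cv2.cvtColor(T["img"],cv2.COLOR_RGB2HSV)
P=dict(pl=(146,218),sl=(206,184),ps=(264,170),ss=(373,183),pr=(433,215),sr=(381,259),pm=(322,230),sm=(314,165),mug=(203,253),mist=(262,236),purple=(438,251))
def comp(m,u,v):
    n,l,st,ce=cv2.connectedComponentsWithStats(m.astype(np.uint8));i=np.argmin([np.hypot(*(ce[j]-(u,v)))+(st[j,4]<15)*99 for j in range(1,n)])+1
    return l==i
for k,(u,v) in P.items():
    win=np.zeros(C.shape[:2],bool);win[v-26:v+27,u-26:u+27]=1
    if k[0]=='s': m=win&(hsv[...,1]<60)&(hsv[...,2]>95);zp=.011
    else: m=win&(C[...,2]>.03);zp=.05
    m=comp(m,u,v);X=C[m]
    cn=max(cv2.findContours(m.astype(np.uint8),0,1)[0],key=len).reshape(-1,2)
    W=onplane(T,cn,zp)[:,:2]
    (c,sz,a)=cv2.minAreaRect((W*1000).astype(np.float32))
    print(k,m.sum(),"z50,95",np.round(np.nanpercentile(X[:,2],[50,95]),3),"mean",np.round(np.nanmean(X[:,:2],0),3),"rect",np.round(c),np.round(sz),round(a))
    if 1:
        V=C[v-26:v+27,u-26:u+27]
E
```

```text
table z -0.0002334375596576922 0.0027474354413652073
pl 571 z50,95 [0.047 0.068] mean [0.5   0.434] rect [500. 434.] [103.  53.] 22
sl 1061 z50,95 [0.005 0.011] mean [0.614 0.263] rect [613. 263.] [132.  81.] 5
ps 361 z50,95 [0.051 0.067] mean [0.649 0.079] rect [650.  79.] [58. 58.] 58
ss 770 z50,95 [0.005 0.012] mean [ 0.618 -0.26 ] rect [ 617. -259.] [86. 87.] 71
pr 402 z50,95 [0.054 0.065] mean [ 0.516 -0.435] rect [ 516. -435.] [64. 71.] 0
sr 784 z50,95 [0.004 0.012] mean [ 0.382 -0.284] rect [ 382. -283.] [96. 95.] 27
pm 184 z50,95 [0.061 0.074] mean [ 0.47  -0.096] rect [470. -97.] [42. 42.] 0
sm 462 z50,95 [0.005 0.012] mean [ 0.676 -0.076] rect [676. -76.] [73. 72.] 0
mug 309 z50,95 [0.071 0.086] mean [0.395 0.254] rect [398. 249.] [ 72. 109.] 1
mist 313 z50,95 [0.071 0.111] mean [0.451 0.079] rect [452.  82.] [57. 57.] 0
purple 431 z50,95 [0.054 0.065] mean [ 0.409 -0.452] rect [ 410. -454.] [63. 74.] 0
```

Top-view positions and sizes match the text. I'll cross-check positions and heights with the second view and work out the first move.

```bash
cat > obj.py <<'E'
O=dict(pl=(.500,.434,22),sl=(.613,.263,5),ps=(.650,.079,58),ss=(.617,-.2595,71),pr=(.516,-.435,0),sr=(.382,-.2835,0),pm=(.470,-.097,0),sm=(.676,-.076,0))
E
cat > mv.py <<'E'
import sys,numpy as np
from scipy.spatial.transform import Rotation as Ro
from rig import sensors
def delta(x,y,z,yaw):
    """shift in tool axes (mm) and turn options to bring TCP to xyz with closing axis at yaw deg"""
    s=sensors.read_state();R=Ro.from_rotvec(s["tool_rot"]).as_matrix()
    d=R.T@(np.array([x,y,z])-s["eef_pos"])*1000
    cur=np.degrees(np.arctan2(R[1,1],R[0,1]));t=(yaw-cur+90)%180-90
    print("t",round(s["time_s"],1),"pos",np.round(s["eef_pos"],4),"yaw",round(cur,1),"j7",round(s["joints"][6],2),"F",np.round(s["contact_force"],1),"w",round(s["gripper_width"],3),"ff",round(s["finger_force"],1),"tilt",np.round(R[:2,2],3))
    print("shift",np.round(d,1),"turn tool-z",round(-np.radians(t),3),"alt",round(-np.radians(t-180*np.sign(t)),3))
if __name__=="__main__": delta(*map(float,sys.argv[1:5]))
E
python3 - <<'E'
from h import *;from obj import O
S=np.load("scene0.npz");T=np.load("top0.npz");C=cloud(S)
hsv=cv2.cvtColor(S["img"],cv2.COLOR_RGB2HSV)
for k,(x,y,a) in O.items():
    near=np.hypot(C[...,0]-x,C[...,1]-y)<.085
    if k[0]=='s':
        m=near&(hsv[...,1]<60)&(hsv[...,2]>95)&(C[...,2]<.03);zp=.011
        n,l,st,ce=cv2.connectedComponentsWithStats(m.astype(np.uint8));m=l==np.argmax(st[1:,4])+1
        cn=max(cv2.findContours(m.astype(np.uint8),0,1)[0],key=len).reshape(-1,2)
        c,sz,an=cv2.minAreaRect((onplane(S,cn,zp)[:,:2]*1000).astype(np.float32))
        print(k,np.round(c),np.round(sz),round(an),np.round(np.nanpercentile(C[m][:,2],[10,50,95]),3))
    else:
        m=near&(C[...,2]>.015)&(hsv[...,1]<60); X=C[m]   # white wall
        c,sz,an=cv2.minAreaRect((X[:,:2]*1000).astype(np.float32))
        print(k,np.round(c),np.round(sz),round(an),"wall top z",np.round(np.percentile(X[:,2],[90,97,100]),3),m.sum())
E
python3 mv.py .5 .434 .12 112
```

```text
pl [490. 459.] [ 99. 113.] 21 wall top z [0.057 0.067 0.073] 511
sl [614. 258.] [132.  86.] 4 [0.003 0.005 0.011]
ps [651.  75.] [57. 59.] 59 wall top z [0.054 0.064 0.073] 447
ss [ 619. -264.] [87. 90.] 72 [0.004 0.006 0.012]
pr [ 497. -431.] [ 65. 112.] 65 wall top z [0.056 0.057 0.061] 665
sr [ 382. -286.] [96. 97.] 66 [0.004 0.006 0.012]
pm [ 476. -105.] [44. 34.] 45 wall top z [0.05  0.052 0.077] 232
sm [675. -78.] [73. 74.] 40 [0.003 0.006 0.012]
t 0.1 pos [0.1605 0.6292 0.2303] yaw 75.7 j7 -0.04 F [-0.3  0.2  0.3] w 0.998 ff 0.0 tilt [-0.001 -0.002]
shift [-377.2 -104.9  110.5] turn tool-z -0.634 alt 2.508
```

Call:
drive_tool(
  commands=[
    [0, [-377, -105, 0], -0.63],
    [0, [-377, -105, 0], -0.63],
    [0, [-377, -105, 0], -0.63],
    [0, [-377, -105, 0], -0.63],
    [0, [-377, -105, 0], -0.63],
    [0, [-377, -105, 0], -0.63],
    [0, [-377, -105, 0], -0.63],
    [0, [-377, -105, 0], -0.63],
    [0, [-377, -105, 0], -0.63],
    [0, [-377, -105, 0], -0.63],
  ],
)

```text
time_s: 1.1
eef_pos: [0.5009, 0.4334, 0.2303]
tool_rot: [0.588, -3.084, 0.001]
contact_force: [-0.3, 0.6, -1.1]
gripper_width: 0.999
finger_force: 0.0
```

```bash
cat > look.py <<'E'
import sys;from rig import get_image;from h import *
d=get_image("wrist");np.savez(sys.argv[1]+".npz",**d);C=cloud(d)
if len(sys.argv)>2:cv2.imwrite(f"pics/{sys.argv[1]}.png",d["img"][:,:,::-1])
from obj import O
hsv=cv2.cvtColor(d["img"],cv2.COLOR_RGB2HSV)
for k,(x,y,a) in O.items():
    u,v=proj(d,[x,y,.03])
    if not(20<u<540 and 20<v<400) or ([x,y,.03]@d["R"].T+d["t"])[2]<0: continue
    near=np.hypot(C[...,0]-x,C[...,1]-y)<.085
    if k[0]=='s': m=near&(hsv[...,1]<60)&(hsv[...,2]>80)&(C[...,2]<.03);zp=.011
    else: m=near&(C[...,2]>.035)&(C[...,2]<.095);zp=.05
    n,l,st,ce=cv2.connectedComponentsWithStats(m.astype(np.uint8))
    if n<2: print(k,"none");continue
    m=l==np.argmax(st[1:,4])+1
    cn=max(cv2.findContours(m.astype(np.uint8),0,1)[0],key=len).reshape(-1,2)
    W=onplane(d,cn,zp)[:,:2] if k[0]=='s' else C[m][:,:2]
    c,sz,an=cv2.minAreaRect((W*1000).astype(np.float32))
    bb=st[np.argmax(st[1:,4])+1][:4]
    print(k,np.round(c,1),np.round(sz),round(an),"z10,50,95",np.round(np.nanpercentile(C[m][:,2],[10,50,95]),3),"bbox",bb)
E
python3 mv.py .5 .434 .015 112; python3 look.py w1 1
```

```text
t 1.1 pos [0.5009 0.4334 0.2303] yaw 111.6 j7 1.11 F [-0.3  0.6 -1.1] w 0.999 ff 0.0 tilt [-0.001 -0.001]
shift [2.000e-01 1.000e+00 2.153e+02] turn tool-z -0.007 alt 3.135
pl [501.2 435.8] [100.  50.] 21 z10,50,95 [0.045 0.05  0.07 ] bbox [256 138  53  98]
sl [611.6 263.5] [133.  83.] 5 z10,50,95 [0.005 0.006 0.012] bbox [ 64 150  89 122]
```

View pics/w1.png

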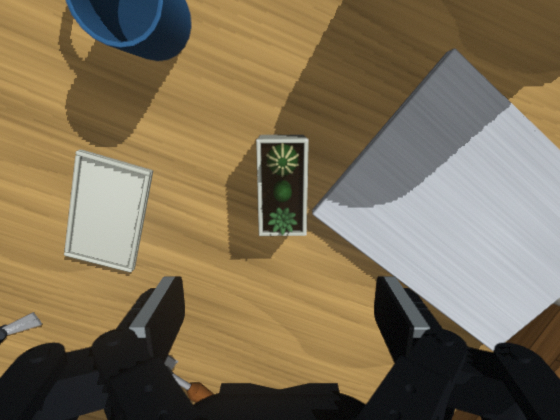

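The long pot sits at (282,186), with a white book corner at (313,213) close to where one finger comes down. I'll check the book's height.

```bash
python3 - <<'E'
from h import *
d=np.load("w1.npz");C=cloud(d)
for u,v in((330,210),(350,200),(400,220),(470,250),(480,120)): print(u,v,np.round(C[v-3:v+4,u-3:u+4].mean((0,1)),3))
E
python3 mv.py .5012 .4355 .02 112
```

```text
330 210 [0.511 0.499 0.018]
350 200 [0.492 0.515 0.018]
400 220 [0.492 0.577 0.018]
470 250 [0.496 0.67  0.018]
480 120 [0.366 0.601 0.018]
t 1.1 pos [0.499  0.4352 0.2306] yaw 111.8 j7 1.11 F [-0.6  1.   0.5] w 1.001 ff 0.0 tilt [-0.002  0.   ]
shift [ -2.5  -0.7 210.6] turn tool-z -0.003 alt 3.138
```

Call:
drive_tool(
  commands=[
    [0, [-1, 0, 50], 0],
    [0, [-1, 0, 100], 0],
    [0, [-1, 0, 140], 0],
    [0, [-1, 0, 170], 0],
    [0, [-1, 0, 190], 0],
    [0, [-1, 0, 205], 0],
    [0, [-1, 0, 214], 0],
    [0, [-1, 0, 214], 0],
    [0.3, [-1, 0, 214], 0],
    [0.5, [-1, 0, 214], 0],
  ],
)

```text
time_s: 2.15
eef_pos: [0.5016, 0.4361, 0.0188]
tool_rot: [-0.593, 3.083, 0.002]
contact_force: [0.5, 0.6, 0.5]
gripper_width: 0.686
finger_force: 0.0
```

Call:
drive_tool(
  commands=[
    [0.7, [0, 0, 0], 0],
    [1, [0, 0, 0], 0],
    [1, [0, 0, 0], 0],
    [1, [0, 0, 0], 0],
    [1, [0, 0, 0], 0],
    [1, [0, 0, 0], 0],
    [1, [0, 0, 0], 0],
  ],
)

```text
time_s: 2.85
eef_pos: [0.5017, 0.4365, 0.019]
tool_rot: [-0.593, 3.082, 0.003]
contact_force: [-0.8, 0.3, 5.4]
gripper_width: 0.575
finger_force: 65.6
```

Call:
drive_tool(
  commands=[
    [1, [0, 0, -5], 0],
    [1, [0, 0, -15], 0],
    [1, [0, 0, -30], 0],
    [1, [0, 0, -50], 0],
    [1, [0, 0, -65], 0],
    [1, [0, 0, -70], 0],
    [1, [0, 0, -70], 0],
  ],
)

```text
time_s: 3.55
eef_pos: [0.5014, 0.4356, 0.0886]
tool_rot: [-0.593, 3.083, 0.002]
contact_force: [0.0, -0.4, -4.2]
gripper_width: 0.577
finger_force: 64.8
```

```bash
python3 mv.py .6125 .262 .088 95
```

```text
t 3.5 pos [0.5014 0.4356 0.0886] yaw 111.8 j7 1.09 F [ 0.  -0.4 -4.2] w 0.577 ff 64.8 tilt [0.002 0.001]
shift [ -38.8 -202.4    0.5] turn tool-z 0.293 alt -2.849
```

Call:
drive_tool(
  commands=[
    [1, [-4, -20, 0], 0.05],
    [1, [-10, -50, 0], 0.12],
    [1, [-18, -90, 0], 0.2],
    [1, [-25, -130, 0], 0.26],
    [1, [-32, -165, 0], 0.29],
    [1, [-36, -188, 0], 0.29],
    [1, [-38, -198, 0], 0.29],
    [1, [-39, -202, 0], 0.29],
    [1, [-39, -202, 0], 0.29],
    [1, [-39, -202, 0], 0.29],
  ],
)

```text
time_s: 4.55
eef_pos: [0.6106, 0.2648, 0.0871]
tool_rot: [0.146, -3.137, -0.003]
contact_force: [-0.4, -0.1, -4.1]
gripper_width: 0.576
finger_force: 64.7
```

```bash
python3 mv.py .6125 .262 .023 95; python3 look.py w2 1
```

```text
t 4.5 pos [0.6106 0.2648 0.0871] yaw 95.3 j7 1.15 F [-0.4 -0.1 -4.1] w 0.576 ff 64.7 tilt [-0.002  0.002]
shift [-1.7 -3.  64. ] turn tool-z 0.006 alt -3.136
sl [564.9 258.2] [35. 80.] 5 z10,50,95 [0.005 0.006 0.012] bbox [215 131 123  54]
```

View pics/w2.png

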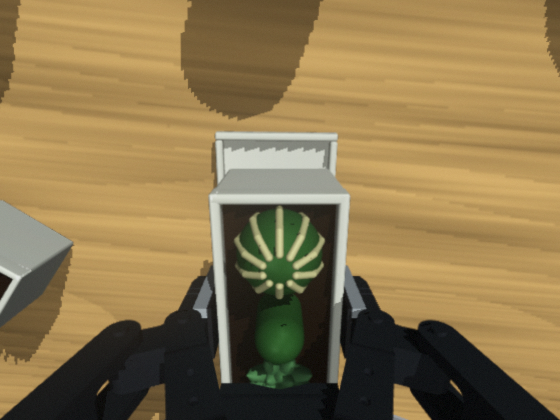

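The long pot hangs straight over its saucer, whose near edge is at rows 131–185 and parallel to the pot. Lowering now.

Call:
drive_tool(
  commands=[
    [1, [-1, -1, 10], 0],
    [1, [-1, -1, 25], 0],
    [1, [-1, -1, 40], 0],
    [1, [-1, -1, 50], 0],
    [1, [-1, -1, 56], 0],
    [1, [-1, -1, 58], 0],
    [1, [-1, -1, 59], 0],
    [1, [-1, -1, 60], 0],
    [1, [-1, -1, 61], 0],
    [1, [-1, -1, 61], 0],
  ],
)

```text
time_s: 5.6
eef_pos: [0.6134, 0.2613, 0.0266]
tool_rot: [-0.142, 3.138, 0.0]
contact_force: [0.8, 0.5, -2.8]
gripper_width: 0.57
finger_force: 64.7
```

Call:
drive_tool(
  commands=[
    [1, [0, 0, 1], 0],
    [1, [0, 0, 1], 0],
    [1, [0, 0, 2], 0],
    [1, [0, 0, 2], 0],
  ],
)

```text
time_s: 6.0
eef_pos: [0.6132, 0.2613, 0.0242]
tool_rot: [0.142, -3.138, 0.0]
contact_force: [0.2, 0.1, -4.2]
gripper_width: 0.58
finger_force: 64.7
```

Call:
drive_tool(
  commands=[
    [1, [0, 0, 0.5], 0],
    [1, [0, 0, 1], 0],
    [1, [0, 0, 1.5], 0],
    [1, [0, 0, 1.5], 0],
  ],
)

```text
time_s: 6.4
eef_pos: [0.6132, 0.2612, 0.0241]
tool_rot: [-0.142, 3.138, -0.0]
contact_force: [-3.3, -2.0, 4.1]
gripper_width: 0.578
finger_force: 65.9
```

Call:
drive_tool(
  commands=[
    [0.4, [0, 0, 0], 0],
    [0.3, [0, 0, 0], 0],
    [0.15, [0, 0, 0], 0],
    [0, [0, 0, 0], 0],
    [0, [0, 0, 0], 0],
    [0, [0, 0, -10], 0],
    [0, [0, 0, -40], 0],
    [0, [0, 0, -80], 0],
    [0, [0, 0, -120], 0],
    [0, [0, 0, -160], 0],
  ],
)

```text
time_s: 7.4
eef_pos: [0.6131, 0.2612, 0.1852]
tool_rot: [-0.142, 3.138, 0.0]
contact_force: [0.9, 0.7, 0.2]
gripper_width: 0.997
finger_force: 0.0
```

```bash
python3 mv.py .65 .078 .19 58;python3 mv.py .65 .078 .19 148
```

```text
t 7.4 pos [0.6131 0.2612 0.1852] yaw 95.2 j7 1.16 F [0.9 0.7 0.2] w 0.997 ff 0.0 tilt [0.001 0.   ]
shift [ -20.2 -185.8   -4.8] turn tool-z 0.649 alt -2.493
t 7.4 pos [0.6131 0.2612 0.1852] yaw 95.2 j7 1.16 F [0.9 0.7 0.2] w 0.997 ff 0.0 tilt [0.001 0.   ]
shift [ -20.2 -185.8   -4.8] turn tool-z -0.922 alt 2.22
```

Call:
drive_tool(
  commands=[
    [0, [-20, -186, -30], 0.65],
    [0, [-20, -186, -30], 0.65],
    [0, [-20, -186, -30], 0.65],
    [0, [-20, -186, -30], 0.65],
    [0, [-20, -186, -30], 0.65],
    [0, [-20, -186, -30], 0.65],
    [0, [-20, -186, -30], 0.65],
  ],
)

```text
time_s: 8.1
eef_pos: [0.6495, 0.0796, 0.2131]
tool_rot: [-0.863, -3.02, -0.003]
contact_force: [-0.1, 0.3, -0.7]
gripper_width: 1.001
finger_force: 0.0
```

```bash
python3 look.py w3 1; python3 mv.py .65 .078 .016 58
```

```text
sl [613.5 260.6] [130.  81.] 5 z10,50,95 [0.005 0.007 0.012] bbox [349   0 144 133]
ps [651.2  76.4] [56. 56.] 58 z10,50,95 [0.049 0.053 0.069] bbox [247 164  60  61]
sm [672.9 -73.8] [74. 70.] 35 z10,50,95 [0.005 0.006 0.012] bbox [144 241  65  58]
t 8.2 pos [0.6495 0.08   0.2129] yaw 58.2 j7 0.9 F [ 0.4  0.1 -0.4] w 0.996 ff 0.0 tilt [-0.     0.002]
shift [ -1.8  -1.7 196.9] turn tool-z 0.003 alt -3.139
```

View pics/w3.png

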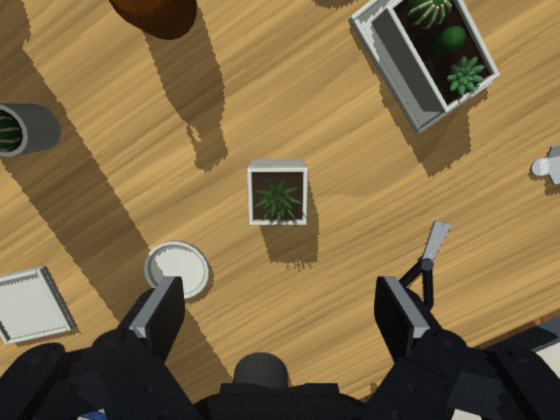

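The long pot stands in its saucer at top right. The square pot at (277,193) is square to the fingers, with nothing in their way.

Call:
drive_tool(
  commands=[
    [0, [-1, -3, 50], 0],
    [0, [-1, -3, 95], 0],
    [0, [-1, -3, 130], 0],
    [0, [-1, -3, 160], 0],
    [0, [-1, -3, 180], 0],
    [0, [-1, -3, 192], 0],
    [0, [-1, -3, 197], 0],
    [0, [-1, -3, 197], 0],
    [0.3, [-1, -3, 197], 0],
    [0.5, [-1, -3, 197], 0],
  ],
)

```text
time_s: 9.15
eef_pos: [0.6504, 0.0751, 0.0173]
tool_rot: [0.867, 3.017, 0.003]
contact_force: [1.6, 3.4, 2.9]
gripper_width: 0.692
finger_force: 1.4
```

Call:
drive_tool(
  commands=[
    [0.7, [0, 0, 0], 0],
    [1, [0, 0, 0], 0],
    [1, [0, 0, 0], 0],
    [1, [0, 0, 0], 0],
    [1, [0, 0, -5], 0],
    [1, [0, 0, -20], 0],
    [1, [0, 0, -40], 0],
    [1, [0, 0, -60], 0],
    [1, [0, 0, -70], 0],
    [1, [0, 0, -70], 0],
  ],
)

```text
time_s: 10.15
eef_pos: [0.65, 0.0745, 0.0876]
tool_rot: [0.868, 3.016, 0.001]
contact_force: [1.0, -0.2, -3.8]
gripper_width: 0.645
finger_force: 64.6
```

```bash
python3 mv.py .6175 -.262 .088 71
```

```text
t 10.2 pos [0.65   0.0745 0.0876] yaw 57.9 j7 0.91 F [ 1.  -0.2 -3.8] w 0.645 ff 64.6 tilt [0.003 0.   ]
shift [-151.2 -302.3   -0.5] turn tool-z -0.229 alt 2.913
```

Call:
drive_tool(
  commands=[
    [1, [-8, -15, 0], -0.02],
    [1, [-23, -45, 0], -0.06],
    [1, [-43, -85, 0], -0.12],
    [1, [-63, -125, 0], -0.18],
    [1, [-83, -165, 0], -0.23],
    [1, [-103, -205, 0], -0.23],
    [1, [-123, -245, 0], -0.23],
    [1, [-138, -275, 0], -0.23],
    [1, [-147, -295, 0], -0.23],
    [1, [-151, -302, 0], -0.23],
  ],
)

```text
time_s: 11.15
eef_pos: [0.6139, -0.2662, 0.0843]
tool_rot: [-0.524, -3.094, 0.005]
contact_force: [-0.6, -1.3, -3.8]
gripper_width: 0.648
finger_force: 64.5
```

```bash
python3 mv.py .6175 -.262 .088 71;python3 look.py w4 1
```

```text
t 11.2 pos [ 0.6139 -0.2662  0.0843] yaw 70.8 j7 1.57 F [-0.6 -1.3 -3.8] w 0.648 ff 64.5 tilt [-0.004 -0.002]
shift [-2.   5.1 -3.8] turn tool-z -0.004 alt 3.138
ss [ 601.  -256.2] [86. 55.] 71 z10,50,95 [0.005 0.006 0.012] bbox [222 164 130  78]
```

View pics/w4.png

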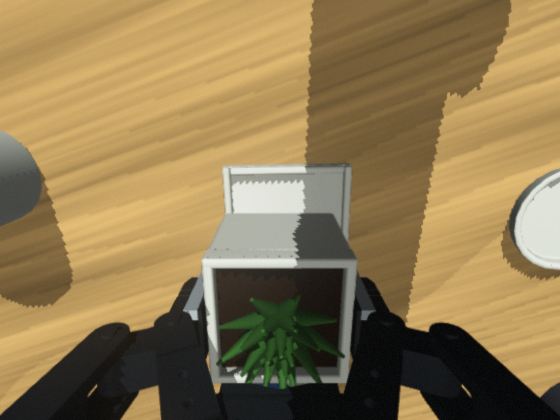

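The square pot is parallel to its saucer. The saucer's centre column is 287 against the pot's 280, so about 4–5 mm to the right (+y), which agrees with the pose error. Correcting and lowering.

Call:
drive_tool(
  commands=[
    [1, [-1, 4, 0], 0],
    [1, [-1, 4, 10], 0],
    [1, [-1, 4, 25], 0],
    [1, [-1, 4, 40], 0],
    [1, [-1, 4, 50], 0],
    [1, [-1, 4, 56], 0],
    [1, [-1, 4, 58], 0],
    [1, [-1, 4, 60], 0],
    [1, [-1, 4, 61], 0],
    [1, [-1, 4, 61], 0],
  ],
)

```text
time_s: 12.2
eef_pos: [0.6192, -0.2581, 0.0252]
tool_rot: [0.516, 3.098, -0.0]
contact_force: [-0.6, -0.2, -3.7]
gripper_width: 0.649
finger_force: 64.5
```

```bash
python3 mv.py .6165 -.263 .022 71
```

```text
t 12.2 pos [ 0.6192 -0.2581  0.0252] yaw 71.1 j7 1.56 F [-0.6 -0.2 -3.7] w 0.649 ff 64.5 tilt [ 0.001 -0.   ]
shift [ 1.  -5.5  3.2] turn tool-z 0.002 alt -3.14
```

Call:
drive_tool(
  commands=[
    [1, [0, -3, 0], 0],
    [1, [1, -5, 0], 0],
    [1, [1, -5, 1], 0],
    [1, [1, -5, 1.5], 0],
    [1, [1, -5, 2], 0],
    [1, [1, -5, 2.5], 0],
    [1, [1, -5, 3], 0],
    [1, [1, -5, 3], 0],
  ],
)

```text
time_s: 13.0
eef_pos: [0.6163, -0.2622, 0.0229]
tool_rot: [-0.515, -3.099, 0.0]
contact_force: [-3.0, 0.5, 5.5]
gripper_width: 0.654
finger_force: 65.6
```

Contact (force went from −3.7 to +5.5 N). Releasing and rising.

Call:
drive_tool(
  commands=[
    [0.3, [0, 0, 0], 0],
    [0.2, [0, 0, 0], 0],
    [0.1, [0, 0, 0], 0],
    [0, [0, 0, 0], 0],
    [0, [0, 0, 0], 0],
    [0, [0, 0, -10], 0],
    [0, [0, 0, -40], 0],
    [0, [0, 0, -90], 0],
    [0, [0, 0, -140], 0],
    [0, [0, 0, -190], 0],
  ],
)

```text
time_s: 14.0
eef_pos: [0.6163, -0.2623, 0.2147]
tool_rot: [0.516, 3.098, -0.0]
contact_force: [0.5, -0.5, -0.2]
gripper_width: 1.0
finger_force: 0.0
```

```bash
python3 mv.py .516 -.435 .21 90;python3 look.py w5
```

```text
t 14.0 pos [ 0.6163 -0.2623  0.2147] yaw 71.1 j7 1.58 F [ 0.5 -0.5 -0.2] w 1.0 ff 0.0 tilt [ 0.001 -0.   ]
shift [  38.9 -195.9    4.6] turn tool-z -0.33 alt 2.812
ss [ 617.2 -261.6] [86. 87.] 72 z10,50,95 [0.005 0.007 0.013] bbox [238 141  84  81]
pr [ 517.3 -439.3] [67. 65.] 78 z10,50,95 [0.049 0.056 0.065] bbox [ 17 115  89  75]
sm [675.2 -77.9] [74. 75.] 83 z10,50,95 [0.005 0.006 0.012] bbox [426 143  73  70]
```

Call:
drive_tool(
  commands=[
    [0, [20, -50, 0], 0],
    [0, [39, -100, 0], 0],
    [0, [39, -150, 0], 0],
    [0, [39, -185, 0], 0],
    [0, [39, -198, 0], 0],
    [0, [39, -198, 0], 0],
    [0, [39, -198, 0], 0],
  ],
)

```text
time_s: 14.75
eef_pos: [0.5167, -0.4348, 0.2119]
tool_rot: [0.512, 3.099, 0.004]
contact_force: [0.2, 1.1, 0.5]
gripper_width: 0.998
finger_force: 0.0
```

```bash
python3 look.py w6 1; python3 mv.py .516 -.437 .018 71
```

```text
ss [ 615.7 -263.6] [89. 87.] 71 z10,50,95 [0.005 0.007 0.012] bbox [411 178  95  76]
pr [ 517.6 -440.2] [65. 65.] 71 z10,50,95 [0.051 0.056 0.065] bbox [239 159  70  71]
t 14.8 pos [ 0.5174 -0.4339  0.212 ] yaw 71.3 j7 1.88 F [0.1 0.3 0.7] w 1.001 ff 0.0 tilt [0.001 0.002]
shift [  0.5  -3.9 193.9] turn tool-z 0.006 alt -3.136
```

View pics/w6.png

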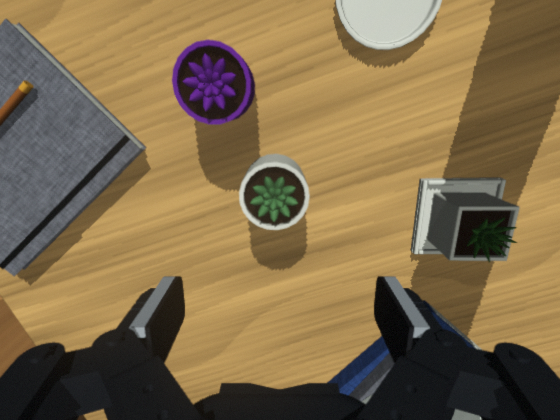

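The large pot is at (274,194), about 4 mm left of the finger centre. The purple look-alike at (213,83) and the grey book are both clear of the fingers. The square pot stands in its saucer.

Call:
drive_tool(
  commands=[
    [0, [0, -5, 40], 0],
    [0, [0, -5, 85], 0],
    [0, [0, -5, 125], 0],
    [0, [0, -5, 155], 0],
    [0, [0, -5, 177], 0],
    [0, [0, -5, 190], 0],
    [0, [0, -5, 195], 0],
    [0, [0, -5, 195], 0],
    [0.1, [0, -5, 195], 0],
    [0.2, [0, -5, 195], 0],
  ],
)

```text
time_s: 15.8
eef_pos: [0.5154, -0.4412, 0.0187]
tool_rot: [0.515, 3.096, 0.001]
contact_force: [0.7, 1.1, 0.5]
gripper_width: 0.796
finger_force: 0.2
```

Call:
drive_tool(
  commands=[
    [0.3, [0, 0, 0], 0],
    [0.6, [0, 0, 0], 0],
    [1, [0, 0, 0], 0],
    [1, [0, 0, 0], 0],
    [1, [0, 0, -5], 0],
    [1, [0, 0, -20], 0],
    [1, [0, 0, -40], 0],
    [1, [0, 0, -60], 0],
    [1, [0, 0, -70], 0],
    [1, [0, 0, -70], 0],
  ],
)

```text
time_s: 16.8
eef_pos: [0.5144, -0.443, 0.089]
tool_rot: [0.516, 3.096, -0.004]
contact_force: [-0.4, 0.2, -3.7]
gripper_width: 0.755
finger_force: 67.3
```

```bash
python3 mv.py .382 -.2845 .088 71
```

```text
t 16.8 pos [ 0.5144 -0.443   0.089 ] yaw 71.1 j7 1.88 F [-0.4  0.2 -3.7] w 0.755 ff 67.3 tilt [ 0.003 -0.003]
shift [1.766e+02 1.070e+02 1.000e-01] turn tool-z 0.001 alt -3.14
```

Call:
drive_tool(
  commands=[
    [1, [5, 20, 0], 0],
    [1, [20, 50, 0], 0],
    [1, [45, 80, 0], 0],
    [1, [75, 100, 0], 0],
    [1, [110, 107, 0], 0],
    [1, [140, 107, 0], 0],
    [1, [160, 107, 0], 0],
    [1, [172, 107, 0], 0],
    [1, [177, 107, 0], 0],
    [1, [177, 107, 0], 0],
  ],
)

```text
time_s: 17.8
eef_pos: [0.3803, -0.2831, 0.0866]
tool_rot: [-0.516, -3.098, -0.0]
contact_force: [0.2, -1.2, -4.0]
gripper_width: 0.756
finger_force: 67.6
```

```bash
python3 mv.py .382 -.2845 .023 71;python3 look.py w7 1
```

```text
t 17.8 pos [ 0.3803 -0.2831  0.0866] yaw 71.1 j7 1.78 F [ 0.2 -1.2 -4. ] w 0.756 ff 67.6 tilt [-0.001  0.   ]
shift [-2.1 -0.8 63.6] turn tool-z 0.001 alt -3.14
sr [ 367.2 -280.6] [96. 66.] 73 z10,50,95 [0.005 0.006 0.012] bbox [209 158 137  94]
```

View pics/w7.png

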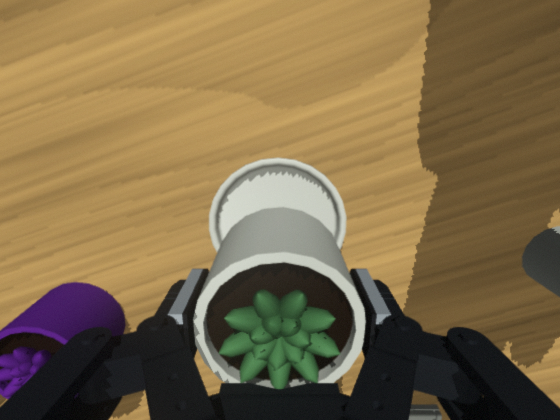

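The large saucer spans columns 209–346 (centre 277) and the pot is centred at 280. The saucer's centre works out at (0.382,−0.285), so I'm lowering.

Call:
drive_tool(
  commands=[
    [1, [-2, -1, 10], 0],
    [1, [-2, -1, 25], 0],
    [1, [-2, -1, 40], 0],
    [1, [-2, -1, 50], 0],
    [1, [-2, -1, 56], 0],
    [1, [-2, -1, 59], 0],
    [1, [-2, -1, 60], 0],
    [1, [-2, -1, 61], 0],
    [1, [-2, -1, 61], 0],
    [1, [-2, -1, 61], 0],
  ],
)

```text
time_s: 18.85
eef_pos: [0.3828, -0.285, 0.0262]
tool_rot: [0.516, 3.098, -0.001]
contact_force: [-0.5, 0.1, -3.3]
gripper_width: 0.758
finger_force: 67.6
```

Call:
drive_tool(
  commands=[
    [1, [0, 0, 0.5], 0],
    [1, [0, 0, 1], 0],
    [1, [0, 0, 1.5], 0],
    [1, [0, 0, 2], 0],
    [1, [0, 0, 2], 0],
  ],
)

```text
time_s: 19.35
eef_pos: [0.3825, -0.2848, 0.0241]
tool_rot: [0.516, 3.099, -0.0]
contact_force: [0.0, -0.5, -0.7]
gripper_width: 0.761
finger_force: 68.1
```

Call:
drive_tool(
  commands=[
    [1, [0, 0, 0.5], 0],
    [1, [0, 0, 0.5], 0],
  ],
)

```text
time_s: 19.55
eef_pos: [0.3825, -0.2848, 0.024]
tool_rot: [0.516, 3.099, -0.0]
contact_force: [-1.9, -0.8, 4.5]
gripper_width: 0.763
finger_force: 68.7
```

Call:
drive_tool(
  commands=[
    [0.2, [0, 0, 0], 0],
    [0.1, [0, 0, 0], 0],
    [0, [0, 0, 0], 0],
    [0, [0, 0, 0], 0],
    [0, [0, 0, 0], 0],
    [0, [0, 0, -10], 0],
    [0, [0, 0, -40], 0],
    [0, [0, 0, -90], 0],
    [0, [0, 0, -140], 0],
    [0, [0, 0, -190], 0],
  ],
)

```text
time_s: 20.55
eef_pos: [0.382, -0.2845, 0.216]
tool_rot: [0.516, 3.099, -0.0]
contact_force: [1.3, -0.5, -1.2]
gripper_width: 0.999
finger_force: 0.0
```

```bash
python3 mv.py .471 -.098 .214 71
```

```text
t 20.6 pos [ 0.382  -0.2845  0.216 ] yaw 71.1 j7 1.8 F [ 1.3 -0.5 -1.2] w 0.999 ff 0.0 tilt [ 0. -0.]
shift [-23.8 205.2   2. ] turn tool-z 0.002 alt -3.14
```

Call:
drive_tool(
  commands=[
    [0, [-6, 50, 0], 0],
    [0, [-12, 100, 0], 0],
    [0, [-18, 150, 0], 0],
    [0, [-24, 190, 0], 0],
    [0, [-24, 205, 0], 0],
    [0, [-24, 205, 0], 0],
    [0, [-24, 205, 0], 0],
  ],
)

```text
time_s: 21.25
eef_pos: [0.471, -0.0995, 0.2136]
tool_rot: [-0.517, -3.099, 0.002]
contact_force: [-0.2, -0.7, -0.5]
gripper_width: 1.004
finger_force: 0.0
```

```bash
python3 look.py w8 1; python3 mv.py .471 -.098 .015 71
```

```text
ps none
ss [ 619.  -245.5] [57. 91.] 72 z10,50,95 [0.005 0.009 0.025] bbox [183 298  49  63]
sr [ 381.1 -274.8] [97. 79.] 3 z10,50,95 [0.005 0.008 0.023] bbox [ 35 111  96  94]
pm [ 471.4 -100.3] [45. 45.] 71 z10,50,95 [0.046 0.064 0.075] bbox [255 167  48  49]
sm [673.7 -79.1] [78. 71.] 1 z10,50,95 [0.005 0.006 0.012] bbox [320 301  60  54]
t 21.3 pos [ 0.4708 -0.1003  0.2135] yaw 71.0 j7 1.35 F [-0.3 -0.1  0.3] w 1.002 ff 0.0 tilt [-0.001 -0.001]
shift [  0.5   2.6 198.5] turn tool-z -0.001 alt 3.141
```

View pics/w8.png

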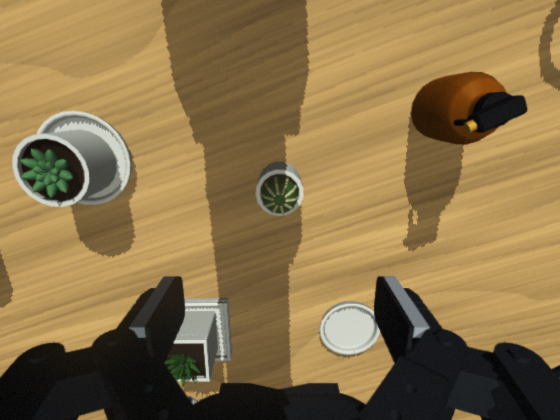

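The small pot at (279,192) is centred with free space around it. The large and square pots stand in their saucers at left, and the mister is well clear.

Call:
drive_tool(
  commands=[
    [0, [0, 0, 45], 0],
    [0, [0, 0, 90], 0],
    [0, [0, 0, 130], 0],
    [0, [0, 0, 160], 0],
    [0, [0, 0, 180], 0],
    [0, [0, 0, 193], 0],
    [0, [0, 0, 197], 0],
    [0, [0, 0, 197], 0],
    [0.3, [0, 0, 197], 0],
    [0.5, [0, 0, 197], 0],
  ],
)

```text
time_s: 22.3
eef_pos: [0.4722, -0.0991, 0.0172]
tool_rot: [0.516, 3.097, -0.0]
contact_force: [-0.0, 0.8, 0.2]
gripper_width: 0.691
finger_force: 0.0
```

Call:
drive_tool(
  commands=[
    [0.6, [0, 0, 0], 0],
    [0.8, [0, 0, 0], 0],
    [1, [0, 0, 0], 0],
    [1, [0, 0, 0], 0],
    [1, [0, 0, -5], 0],
    [1, [0, 0, -20], 0],
    [1, [0, 0, -40], 0],
    [1, [0, 0, -60], 0],
    [1, [0, 0, -70], 0],
    [1, [0, 0, -70], 0],
  ],
)

```text
time_s: 23.3
eef_pos: [0.4724, -0.0987, 0.0876]
tool_rot: [0.515, 3.096, -0.0]
contact_force: [-0.4, 0.5, -1.4]
gripper_width: 0.523
finger_force: 61.3
```

```bash
python3 mv.py .675 -.077 .088 71
```

```text
t 23.3 pos [ 0.4724 -0.0987  0.0876] yaw 71.1 j7 1.31 F [-0.4  0.5 -1.4] w 0.523 ff 61.3 tilt [ 0.003 -0.001]
shift [-184.6   86.2    0.2] turn tool-z 0.002 alt -3.14
```

Call:
drive_tool(
  commands=[
    [1, [-15, 7, 0], 0],
    [1, [-45, 21, 0], 0],
    [1, [-80, 37, 0], 0],
    [1, [-115, 54, 0], 0],
    [1, [-145, 68, 0], 0],
    [1, [-168, 79, 0], 0],
    [1, [-180, 84, 0], 0],
    [1, [-185, 86, 0], 0],
    [1, [-185, 86, 0], 0],
    [1, [-185, 86, 0], 0],
  ],
)

```text
time_s: 24.3
eef_pos: [0.6731, -0.0774, 0.0855]
tool_rot: [-0.516, -3.096, 0.001]
contact_force: [0.1, -0.9, -1.1]
gripper_width: 0.524
finger_force: 61.3
```

```bash
python3 mv.py .675 -.077 .022 71;python3 look.py w9 1
```

```text
t 24.3 pos [ 0.6731 -0.0774  0.0855] yaw 71.1 j7 1.26 F [ 0.1 -0.9 -1.1] w 0.524 ff 61.3 tilt [-0.003 -0.   ]
shift [-1.8  1.1 63.4] turn tool-z 0.002 alt -3.14
ps none
sm [667.6 -73.9] [74. 58.] 68 z10,50,95 [0.005 0.006 0.012] bbox [228 175 107  82]
```

View pics/w9.png

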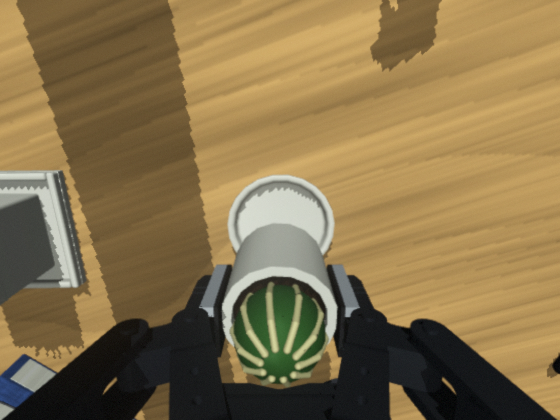

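The small saucer spans columns 228–335 (centre 281), in line with the pot at 280. Lowering.

Call:
drive_tool(
  commands=[
    [1, [-1, 0, 10], 0],
    [1, [-1, 0, 25], 0],
    [1, [-1, 0, 40], 0],
    [1, [-1, 0, 50], 0],
    [1, [-1, 0, 56], 0],
    [1, [-1, 0, 59], 0],
    [1, [-1, 0, 60], 0],
    [1, [-1, 0, 61], 0],
    [1, [-1, 0, 61], 0],
    [1, [-1, 0, 61], 0],
  ],
)

```text
time_s: 25.35
eef_pos: [0.6758, -0.0775, 0.0258]
tool_rot: [0.515, 3.098, 0.0]
contact_force: [-0.2, 0.3, -1.1]
gripper_width: 0.521
finger_force: 61.3
```

Call:
drive_tool(
  commands=[
    [1, [0, 0, 0.5], 0],
    [1, [0, 0, 1], 0],
    [1, [0, 0, 1.5], 0],
    [1, [0, 0, 2], 0],
    [1, [0, 0, 2], 0],
  ],
)

```text
time_s: 25.85
eef_pos: [0.6753, -0.0775, 0.0232]
tool_rot: [-0.516, -3.099, 0.0]
contact_force: [0.3, -0.0, -1.8]
gripper_width: 0.52
finger_force: 61.3
```

Call:
drive_tool(
  commands=[
    [1, [0, 0, 0.5], 0],
    [1, [0, 0, 1], 0],
    [1, [0, 0, 1], 0],
  ],
)

```text
time_s: 26.15
eef_pos: [0.6755, -0.0774, 0.0226]
tool_rot: [0.516, 3.099, -0.0]
contact_force: [-0.4, 0.0, 0.9]
gripper_width: 0.524
finger_force: 61.3
```

Call:
drive_tool(
  commands=[
    [1, [0, 0, 0.3], 0],
    [0.45, [0, 0, 0.3], 0],
    [0.35, [0, 0, 0.3], 0],
    [0.2, [0, 0, 0.3], 0],
    [0, [0, 0, 0.3], 0],
    [0, [0, 0, 0.3], 0],
    [0, [0, 0, -10], 0],
    [0, [0, 0, -50], 0],
    [0, [0, 0, -100], 0],
    [0, [0, 0, -150], 0],
  ],
)

```text
time_s: 27.15
eef_pos: [0.6752, -0.0774, 0.1744]
tool_rot: [-0.515, -3.099, 0.0]
contact_force: [1.4, 0.3, 0.7]
gripper_width: 0.998
finger_force: 0.0
```

Call:
drive_tool(
  commands=[
    [0, [40, 0, -40], 0],
    [0, [80, 0, -80], 0],
    [0, [120, 0, -100], 0],
    [0, [160, 0, -100], 0],
    [0, [200, 0, -100], 0],
    [0, [200, 0, -100], 0],
  ],
)

```text
time_s: 27.75
eef_pos: [0.4802, -0.0105, 0.2732]
tool_rot: [-0.509, -3.096, 0.0]
contact_force: [0.6, -0.2, 0.1]
gripper_width: 1.0
finger_force: 0.0
```

```bash
python3 - <<'E'
from rig import get_image;from h import *;from obj import O
d=get_image("top");s=get_image("scene");C=cloud(d);hsv=cv2.cvtColor(d["img"],cv2.COLOR_RGB2HSV)
cv2.imwrite("pics/fin.png",np.hstack([d["img"][110:310,130:500],s["img"][100:400,90:430][:200*1]])[:,:,::-1] if 0 else d["img"][:,:,::-1]);cv2.imwrite("pics/fins.png",s["img"][:,:,::-1])
for k in("sl","ss","sr","sm"):
    x,y,a=O[k];near=np.hypot(C[...,0]-x,C[...,1]-y)<.08
    m=near&(C[...,2]>.035)&(C[...,2]<.095)
    cp,sp,ap=cv2.minAreaRect((C[m][:,:2]*1000).astype(np.float32))
    m2=near&(hsv[...,1]<60)&(hsv[...,2]>95)|m
    n,l,st,_=cv2.connectedComponentsWithStats(m2.astype(np.uint8));m2=l==np.argmax(st[1:,4])+1
    cn=max(cv2.findContours(m2.astype(np.uint8),0,1)[0],key=len).reshape(-1,2)
    c,sz,an=cv2.minAreaRect((onplane(d,cn,.011)[:,:2]*1000).astype(np.float32))
    print(k,"pot",np.round(cp),np.round(sp),round(ap),"saucer",np.round(c),np.round(sz),round(an),"z",np.round(np.nanpercentile(C[m][:,2],[50,95]),3))
E
```

```text
sl pot [612. 261.] [101.  52.] 5 saucer [613. 263.] [132.  81.] 5 z [0.052 0.073]
ss pot [ 616. -260.] [57. 57.] 71 saucer [ 617. -259.] [86. 87.] 71 z [0.055 0.072]
sr pot [ 384. -284.] [60. 65.] 0 saucer [ 382. -283.] [93. 93.] 0 z [0.058 0.069]
sm pot [674. -75.] [45. 43.] 0 saucer [676. -76.] [73. 72.] 0 z [0.065 0.079]
```

View pics/fins.png

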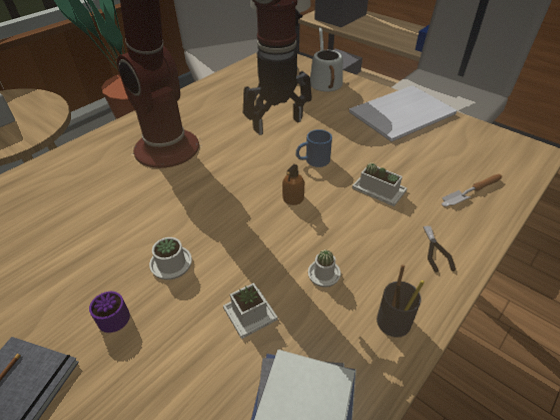

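View pics/fin.png

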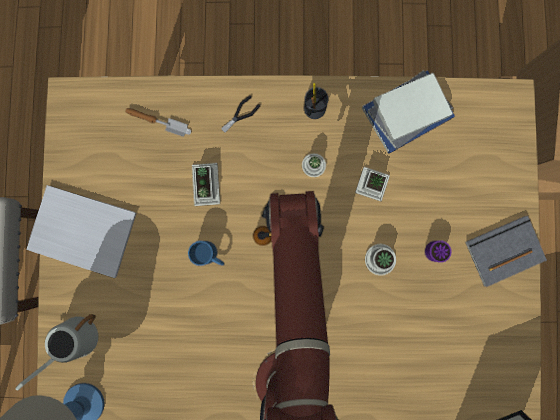

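Both views show every pot upright and centred in its saucer to within about 3 mm: (206,184), (314,164), (373,183) and (381,259) in the top view. The mug and mister haven't moved, and the robot touches nothing. Handing in.

```bash
python3 -c "
from rig import job_done;print(job_done())"
```

```text
the job is handed in; nothing more can be done
None
```

All four pots stand upright in their matching saucers, centred to within about 3 mm in the last camera check; the job was handed in at about 28 s, and no verdict came back.

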